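# Sort kiln props through the gate gauge

## Robot

A 6-joint arm with a two-finger parallel gripper is mounted at the origin on the work surface. World frame = base frame: x ahead of the robot, y to its left, z up, the work surface at z = 0. Lengths are in m, angles in rad, forces in N, time in s.
With the tool pointing down it reaches from about 0.25 to 0.8 m from the base axis. Payload 3.9 kg.
Tool frame: the origin (TCP) lies midway between the tips of the shut fingers; the grasp point (between the pads) lies 19 mm behind it; z points along the fingers, y is the line along which they close (so a half turn about z gives the same grasp; the last joint's range is limited). The gripper opens to 85 mm and grips with 20 to 120 N. Pads are 22 mm wide; open, the fingers measure 114 mm over their backs; the gripper's body (76 mm by 85 mm) begins 54 mm behind the grasp point. The pads swing forward as they close: fully open they stand 13 mm farther back than shut.
Start: joints at [1.158, 0.26, -0.138, 1.173, 0, 1.571], TCP at [0.211, 0.481, 0.231] pointing down, gripper open.
Joint ranges: [-2.78, 2.78], [-0.83, 1.72], [-1.28, 1.37], [-1.9, 2.12], [-1.57, 1.48], [-3.14, 3.14]. Speed limits (rad/s): [2.57, 2.57, 3.14, 3.14, 3.14, 3.14].

## Interface

Orientations are given as a unit quaternion [x, y, z, w].
In Python, from rig import env, cams gives the robot as it stands. The module is installed in compiled form; this text tells all that it offers.
- The arm moves only by the tool move_arm, never from a script. Its argument "motion" is a list of rows, each a list of 4 numbers: the shift along the tool's x, y, z in m, then the turn about the tool's z in degrees. In form: [[tx, ty, tz, spin], ...]. A call has exactly 5 rows; each row shifts and turns the commanded pose from where the row before left it, along the tool's axes as they then stand; what a row does not reach is not made up. A row lasts 1/10 s, in which the tool goes at most 50 mm and 8.59 degrees, less where a joint would pass 70% of its speed; a pose out of reach is approached as far as the arm can. A call with a gripper value outside its range is refused whole. "jaw" is the opening, from -1 (shut) to 1 (fully open), set as the call begins (left out, the last holds). The fingers move at their own pace and stop on an object; "newtons" is the grip in N (left out, the last holds). Time passes only in rows, so rows that do not move let the fingers close, or fill a call up. It gives the time, the measured TCP pose, the force, the opening and the grip force at its end, in the units of the state.
- env.sense(): the state, without advancing time (a new reading comes with each control period).
- cams.snapshot(name): name is "scene" or "top"; returns a dict with "color" (480x640x3 uint8, red, green, blue), "mtx" (3x3 intrinsics, pixels), "k1" (the pictures are not rectified: a ray, as slopes to the right and down, at radius r is drawn at 1 + k1 r^2 times it, then the intrinsics apply), "R" (3x3) and "t" (3): a world point X has camera coordinates R X + t. Camera axes: x right, y down, z forward; pixel columns grow to the right and rows downward; lengths in m; the calibration is good to about 2 mm. A picture is of the moment at which its call begins. There is no depth.
- env.sign_off(): hands the job in; it is judged then, once.
The state is a dict: "t": time; "joints": joint angles; "joint_vel": joint speeds; "joint_efforts": joint torques, N m; "tool_pos": TCP position; "eef_rot": TCP orientation; "ft_force": force on the tool from outside, world axes, zero at the start; "torque": the same for the moment, N m; "finger_gap": opening from 0.0 (shut) to 1.0 (fully open); "gripper_force": force on a finger pad.
Only numpy, scipy, OpenCV 4.12 (cv2) and the standard library are available. Lean on these libraries where they do the work, as an engineer would, in place of code of your own. Each camera call takes 0.05 s, during which the arm holds its last target. There are 200 camera calls.

## Task

Sort the two clay kiln props by trying each one in the gate gauge, one after the other: stand it upright on the yellow entry end and slide it towards the green end between the two steel jaws. Slide the one that fits right through and leave it standing on the green end; the one that the jaws stop (feel it press on them lightly, do not force it) goes standing into the red reject tray. Finish with one prop before trying the other, and leave the other things on the table alone.

Things in the scene. Friction and masses are not known exactly. Their poses are not given: they have to be found in the camera images.
- prop_a: Buff clay kiln prop: a solid upright cylinder 95 mm tall with a dark dot on top, standing on the table on the gauge's yellow side. Diameter either 36 mm (fits the gate) or 44 mm (does not): the two props look alike and the gate decides. Origin: centre of its underside; z is its axis, up.
- prop_b: The other clay kiln prop: 95 mm tall, diameter either 36 mm or 44 mm (one prop of each size). Origin: centre of its underside; z is its axis, up.
- gauge: Gate gauge, fixed: an aluminium plate 250 (x) x 110 (y) x 8 mm with a yellow patch on its entry end (-x) and a green one on its exit end (+x), each 75 mm long, centred 80 mm from the middle. Props slide along its +x. Jaws stand across the middle. Origin: centre of the plate's underside (its top is at z = +8 mm); z up.
- jaws: Two dark steel jaws on the plate, 35 mm high, each 30 mm wide in y, from x = -15 to +15 mm. The gate between them is 39.5 mm wide, centred on y = 0; on the entry side a chamfered mouth 51.5 mm wide narrows to it at x = -3 mm. A 44 mm prop stops with its axis about 13 mm before the centre. Origin: plate's top at the gate's centre, axes as the gauge's.
- tray: Red open reject tray, fixed: 140 x 140 mm outside, walls 6 mm thick and 32 mm high, floor 6 mm thick. Origin: centre of its underside; z up.
- mug: Bystander: white mug, 76 mm across, 85 mm tall, loose. Origin: centre of its underside.
- slip_bottle: Bystander: white plastic bottle with blue cap, 60 mm across, 170 mm tall, loose. Origin: centre of its underside.
- bowl: Bystander: plaster-coloured bowl, 100 mm across, 50 mm tall, loose. Origin: centre of its underside.
- rub_block: Bystander: terracotta rubbing block 35 x 70 x 24 mm, loose. Origin: centre of its underside.
- brush: Bystander: brush lying on the table. Origin: underside at its middle; its x runs along its length.

How it is judged:
On the way, in this order (a step that is already met when the one before it is completed fails the run):
1. one prop is upright over the yellow end, axis 50 to 115 mm before the gate's centre, within 25 mm of the centre line, foot under 8 mm above the plate (((x of prop_a in the frame of gauge between -0.12 and -0.048 m and y of prop_a in the frame of gauge between -0.025 and 0.025 m and z of prop_a in the frame of gauge between 0 and 0.016 m and angle between prop_a's own z axis and vertical below 0.15 rad) or (x of prop_b in the frame of gauge between -0.12 and -0.048 m and y of prop_b in the frame of gauge between -0.025 and 0.025 m and z of prop_b in the frame of gauge between 0 and 0.016 m and angle between prop_b's own z axis and vertical below 0.15 rad))), for 0.05 s.
2. it is tried: upright with foot under 8 mm above the plate, it is either in the gate (axis within 8 mm of its centre) or, too thick, pressing on the front of the jaws with over 1 N (((x of prop_a in the frame of gauge between -0.008 and 0.014 m and y of prop_a in the frame of gauge between -0.008 and 0.008 m and z of prop_a in the frame of gauge between 0 and 0.016 m and angle between prop_a's own z axis and vertical below 0.15 rad) or (x of prop_b in the frame of gauge between -0.046 and -0.008 m and y of prop_b in the frame of gauge between -0.012 and 0.012 m and z of prop_b in the frame of gauge between 0 and 0.016 m and angle between prop_b's own z axis and vertical below 0.15 rad and contact force between prop_b and jaws above 1 N))), for 0.02 s.
3. the first prop stands in its final place (green end or red tray) and the other is over the yellow end in the same way (((x of prop_a in the frame of gauge between -0.12 and -0.048 m and y of prop_a in the frame of gauge between -0.025 and 0.025 m and z of prop_a in the frame of gauge between 0 and 0.016 m and angle between prop_a's own z axis and vertical below 0.15 rad and x of prop_b in the frame of tray between -0.06 and 0.06 m and y of prop_b in the frame of tray between -0.06 and 0.06 m and z of prop_b in the frame of tray between 0 and 0.012 m and angle between prop_b's own z axis and vertical below 0.1 rad) or (x of prop_b in the frame of gauge between -0.12 and -0.048 m and y of prop_b in the frame of gauge between -0.025 and 0.025 m and z of prop_b in the frame of gauge between 0 and 0.016 m and angle between prop_b's own z axis and vertical below 0.15 rad and x of prop_a in the frame of gauge between 0.045 and 0.12 m and y of prop_a in the frame of gauge between -0.045 and 0.045 m and z of prop_a in the frame of gauge between 0.003 and 0.012 m and angle between prop_a's own z axis and vertical below 0.1 rad))), for 0.05 s.
4. the other prop is tried in the same way, the first still standing in its final place (((x of prop_a in the frame of gauge between -0.008 and 0.014 m and y of prop_a in the frame of gauge between -0.008 and 0.008 m and z of prop_a in the frame of gauge between 0 and 0.016 m and angle between prop_a's own z axis and vertical below 0.15 rad and x of prop_b in the frame of tray between -0.06 and 0.06 m and y of prop_b in the frame of tray between -0.06 and 0.06 m and z of prop_b in the frame of tray between 0 and 0.012 m and angle between prop_b's own z axis and vertical below 0.1 rad) or (x of prop_b in the frame of gauge between -0.046 and -0.008 m and y of prop_b in the frame of gauge between -0.012 and 0.012 m and z of prop_b in the frame of gauge between 0 and 0.016 m and angle between prop_b's own z axis and vertical below 0.15 rad and contact force between prop_b and jaws above 1 N and x of prop_a in the frame of gauge between 0.045 and 0.12 m and y of prop_a in the frame of gauge between -0.045 and 0.045 m and z of prop_a in the frame of gauge between 0.003 and 0.012 m and angle between prop_a's own z axis and vertical below 0.1 rad))), for 0.02 s.
At the end, for the whole second after the job is handed in: 36 mm prop: at rest, upright within 0.1 rad, foot on the plate past the jaws, axis 45 to 120 mm beyond the gate's centre, within 45 mm of the centre line. 44 mm prop: at rest, upright within 0.1 rad on the red tray's floor, axis within 60 mm of the tray's centre in its x and y (x of prop_a in the frame of gauge between 0.045 and 0.12 m and y of prop_a in the frame of gauge between -0.045 and 0.045 m and z of prop_a in the frame of gauge between 0.003 and 0.012 m and angle between each of prop_a, prop_b's own z axis and vertical below 0.1 rad and x of prop_b in the frame of tray between -0.06 and 0.06 m and y of prop_b in the frame of tray between -0.06 and 0.06 m and z of prop_b in the frame of tray between 0 and 0.012 m and linear speed of each of prop_a, prop_b below 0.02 m/s and angular speed of each of prop_a, prop_b below 0.2 rad/s); the robot touches nothing.
It fails at once if a prop is forced against the jaws with more than 40 N (contact force between any of prop_a, prop_b and jaws above 40 N).
It fails at once if a bystander (mug, bottle, bowl, rubbing block or brush) is moved more than 30 mm (distance of any of mug, slip_bottle, bowl, rub_block, brush from where it was at the start of the episode above 0.03 m).
It also fails if it takes over 72 s, if anything falls off the work surface, if the arm or the gripper's body presses on something with over 40 N, if the wrist force passes 120 N, or if a joint passes its speed limit or range.

## Working session

There is one attempt and no reset: what is moved stays moved. The work goes in short steps, Python scripts to look and compute and a tool call to move; the robot and the scene stay as the last step left them, time stands still between calls to the robot, and variables do not carry over. Pictures are saved under pics/ and viewed, at most 10 in all, crops included, and the job is handed in when it is done.

Besides the shell and the picture viewer there is one more tool, called after "Emit:" by a JSON object that holds its "method" and its "body", one argument or row to a line. move_arm: Moves the arm, as the interface text tells. Its arguments: {"type":"object","properties":{"motion":{"type":"array"},"jaw":{"type":"number"},"newtons":{"type":"number"}},"required":["motion"]}

```bash
mkdir -p pics
cat > h.py <<'E'
import numpy as np, cv2, json
from rig import env, cams
def snap(n,save=None):
    s=cams.snapshot(n)
    if save: cv2.imwrite('pics/'+save,s['color'][:,:,::-1])
    return s
def ray(s,u,v):
    K=np.array(s['mtx']); x=(u-K[0,2])/K[0,0]; y=(v-K[1,2])/K[1,1]
    a,b=x,y
    for _ in range(30):
        f=1+s['k1']*(a*a+b*b); a,b=x/f,y/f
    R=np.array(s['R']); t=np.array(s['t'])
    d=R.T@np.array([a,b,1]); return -R.T@t, d/np.linalg.norm(d)
def onz(s,u,v,z):
    o,d=ray(s,u,v); return o+d*(z-o[2])/d[2]
def tri(s1,p1,s2,p2):
    o1,d1=ray(s1,*p1);o2,d2=ray(s2,*p2)
    l=np.linalg.lstsq(np.c_[d1,-d2],o2-o1,rcond=None)[0]
    a=o1+l[0]*d1;b=o2+l[1]*d2
    return (a+b)/2, np.linalg.norm(a-b)
E
python3 - <<'E'
from h import *
for n in('top','scene'):
    s=snap(n,n+'0.png'); print(n,np.round(-np.array(s['R']).T@s['t'],3),s['k1'],np.round(s['mtx'],1).tolist())
print(env.sense())
E
```

```text
top [0.447 0.01  0.88 ] 0.0073553588799973365 [[512.1, 0.0, 321.3], [0.0, 512.1, 242.4], [0.0, 0.0, 1.0]]
scene [ 1.078 -0.423  0.958] -0.06785247791889484 [[536.0, 0.0, 321.3], [0.0, 536.0, 246.7], [0.0, 0.0, 1.0]]
{'t': 0.1, 'joints': array([ 1.15799441e+00,  2.60591973e-01, -1.39252349e-01,  1.17271380e+00,
        2.45863743e-05,  1.57083559e+00]), 'joint_vel': array([ 0.00093106, -0.00156209,  0.00243976,  0.00188072, -0.00165211,
       -0.00136387]), 'joint_efforts': array([-9.30918177e-04, -4.06508589e+01,  2.54526883e+01,  1.00634291e-02,
       -1.20653267e-04, -7.81934677e-07]), 'tool_pos': array([0.21036022, 0.48033087, 0.23055732]), 'eef_rot': array([ 2.04957728e-01,  9.78770429e-01, -8.59683407e-04, -1.92544985e-04]), 'ft_force': array([-0.21317832,  0.94912658,  0.15002646]), 'torque': array([0.05815949, 0.03669771, 0.01086122]), 'gripper_force': 0.0, 'finger_gap': 1.0004920560099}
```

View pics/top0.png

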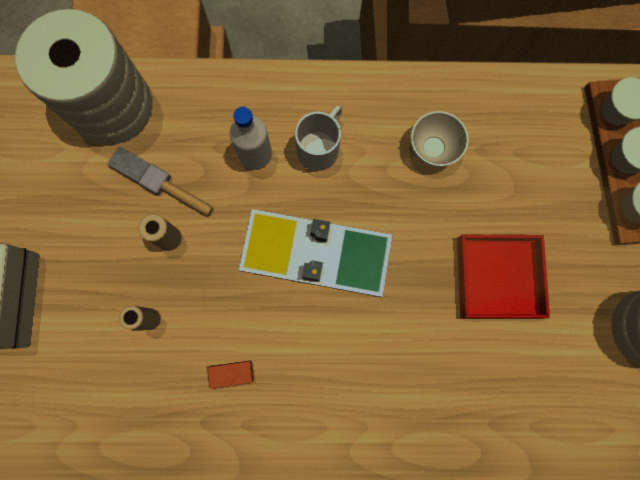

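View pics/scene0.png

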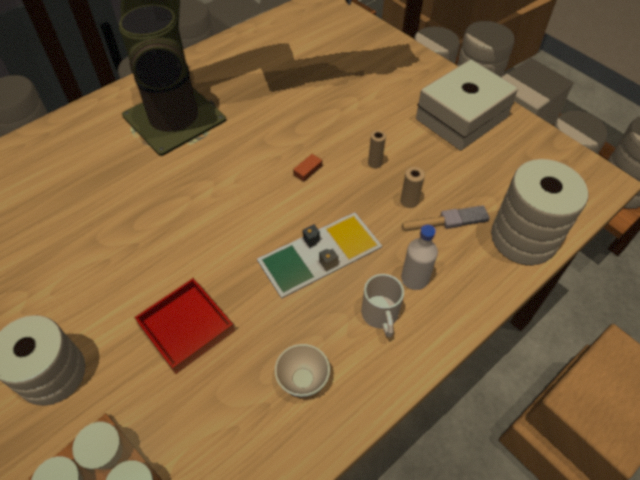

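Top view: the props' dark dots are at about (154,230) and (131,318). Yellow is centred near (270,244), green (363,261), the jaws (319,230) and (312,271), and the tray (503,277). Scene view: the dots are near (414,175) and (377,136), and the tray is near (184,323).

```bash
cat > m.py <<'E'
from h import *
def blob(m,near=None,r=None):
    n,l,st,c=cv2.connectedComponentsWithStats(m.astype(np.uint8))
    best=None
    for i in range(1,n):
        if near is not None and np.hypot(*(c[i]-near))>r: continue
        if best is None or st[i,4]>st[best,4]: best=i
    return (c[best],st[best,4],l==best) if best else (None,0,None)
def masks(s):
    h=cv2.cvtColor(s['color'],cv2.COLOR_RGB2HSV).astype(int);H,S,V=h[...,0],h[...,1],h[...,2]
    return dict(yellow=(H>22)&(H<32)&(S>200)&(V>120),green=(H>50)&(H<90)&(S>120)&(V>40),red=((H<4)|(H>176))&(S>215)&(V>70),V=V)
def dot(s,p,thr=60,r=12):
    V=masks(s)['V'];yy,xx=np.mgrid[:480,:640]
    return blob((V<thr)&(np.hypot(xx-p[0],yy-p[1])<r),p,8)
E
python3 - <<'E'
from m import *
a=snap('top');b=snap('scene');print(np.round(a['R'],3).tolist())
ma,mb=masks(a),masks(b)
P={}
for k in('yellow','green','red'):
    out=[]
    for s,m in((a,ma),(b,mb)):
        c,n,l=blob(m[k]); rect=cv2.boxPoints(cv2.minAreaRect(np.argwhere(l)[:,::-1].astype(np.float32)))
        out.append((c,n,rect))
    print(k,[ (np.round(o[0],1),o[1]) for o in out],'tri',[np.round(x,4) for x in tri(a,out[0][0],b,out[1][0])])
    z=.03 if k=='red' else .008
    print('  corners top',[np.round(onz(a,*p,z),4)[:2].tolist() for p in out[0][2]], 'sc', np.round(onz(b,*out[1][0],z),4))
    P[k]=onz(a,*out[0][0],.008)
d=P['green']-P['yellow'];print('len',np.linalg.norm(d),'yaw',np.degrees(np.arctan2(d[1],d[0])),'mid',(P['green']+P['yellow'])/2)
for n,p,q in(('1',(154,228),(414,174)),('2',(131,318),(378,135))):
    c,na,_=dot(a,p);e,nb,_=dot(b,q);print(n,c,na,e,nb,[np.round(x,4) for x in tri(a,c,b,e)] if c is not None and e is not None else '')
ca=a['color'];cb=b['color']
x=cv2.resize(ca[200:340,100:240],(400,400),interpolation=0);y=cv2.resize(cb[120:220,350:450],(400,400),interpolation=0)
cv2.imwrite('pics/crop1.png',np.hstack([x,y])[:,:,::-1])
E
```

```text
[[0.007, -1.0, 0.013], [-0.985, -0.009, -0.172], [0.173, -0.012, -0.985]]
yellow [(array([270.1, 243.7]), np.int32(2224)), (array([349.9, 236. ]), np.int32(914))] tri [array([0.5962, 0.0863, 0.0081]), np.float64(0.0022)]
  corners top [[0.5579, 0.1305], [0.6506, 0.1152], [0.6367, 0.0436], [0.5444, 0.0602]] sc [0.5957 0.0854 0.008 ]
green [(array([357.7, 260.3]), np.int32(1630)), (array([276.4, 255.2]), np.int32(5))] tri [array([ 0.5575, -0.0715,  0.0437]), np.float64(0.0249)]
  corners top [[0.5297, -0.0275], [0.6209, -0.0434], [0.6091, -0.1132], [0.5182, -0.0961]] sc [ 0.5303 -0.0687  0.008 ]
red [(array([503.5, 288. ]), np.int32(3530)), (array([181.5, 320.6]), np.int32(3442))] tri [array([ 0.5261, -0.3112,  0.0045]), np.float64(0.0073)]
  corners top [[0.5973, -0.2438], [0.5986, -0.3847], [0.4746, -0.376], [0.4734, -0.2387]] sc [ 0.5434 -0.3115  0.03  ]
len 0.15376812329899958 yaw -100.3392621187928 mid [0.58304802 0.01163335 0.008     ]
1 [151.89230769 226.95384615] 130 [414.76 173.12] 25 [array([0.6066, 0.2639, 0.094 ]), np.float64(0.0006)]
2 [130.17142857 317.14285714] 140 [378.11111111 134.77777778] 18 [array([0.4674, 0.2879, 0.0935]), np.float64(0.0003)]
```

View pics/crop1.png

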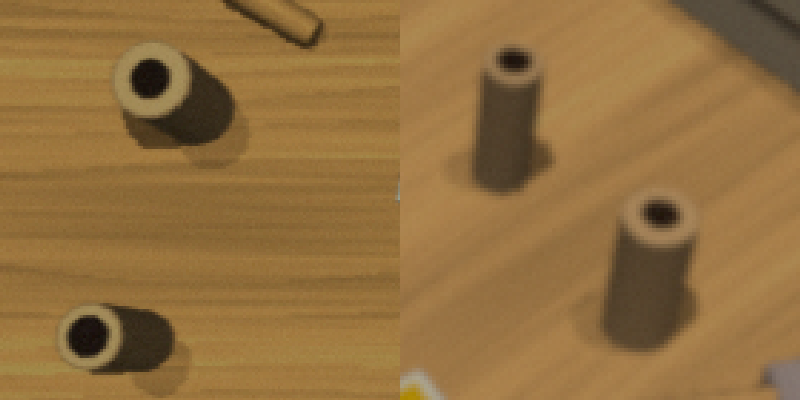

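The crop shows both dots centred on the prop tops, at full-frame top pixels of about (152,227) and (130,317). The first prop looks thicker. The heights come out at 94 mm and the patches are 160 mm apart, which matches the text. Next I'll refine the gauge and plan the first move.

```bash
cat > plan.py <<'E'
from h import *
def yawof(q): # world angle of tool y, tool down
    return np.degrees(2*np.arctan2(q[1],q[0]))-90
def plan(goal,yaw,n,st=None,spinmax=8.5):
    st=st or env.sense(); y0=yawof(st['eef_rot']); dy=(yaw-y0+90)%180-90
    sp=-dy; ns=int(np.ceil(abs(sp)/spinmax)) if abs(sp)>.2 else 0; ns=max(ns,min(n,1) if abs(sp)>.2 else 0)
    v=(np.array(goal)-st['tool_pos']); rows=[];y=y0
    for i in range(max(n,ns)):
        w=v/n if i<n else v*0; c,s=np.cos(np.radians(y)),np.sin(np.radians(y))
        # tool y=(c,s,0), z=(0,0,-1), x=y cross z=(-s,c,0)... x = y×z
        tx=np.array([-s,c,0]); r=sp/ns if i<ns else 0
        rows.append([round(float(w@tx),4),round(float(w@[c,s,0]),4),round(float(-w[2]),4),round(r,2)]); y-=r
    print('at',np.round(st['tool_pos'],4),'yaw',round(y0,2));[print(r) for r in rows]
E
python3 - <<'E'
from m import *
from plan import *
a=snap('top');b=snap('scene')
for s in(a,b):
    h=cv2.cvtColor(s['color'],cv2.COLOR_RGB2HSV).astype(int);H,S,V=h[...,0],h[...,1],h[...,2]
    C=[]
    for g in ('yellow','green'):
        m=masks(s)['yellow'] if g=='yellow' else (H>45)&(H<95)&(S>70)&(V>25)
        c0=(270,244) if (g,s is a)==('yellow',True) else (363,261) if s is a else (352,236) if g=='yellow' else (287,269)
        c,n,l=blob(cv2.morphologyEx(m.astype(np.uint8),cv2.MORPH_CLOSE,np.ones((3,3))),c0,12)
        ct=max(cv2.findContours(l.astype(np.uint8),0,2)[0],key=cv2.contourArea)
        hull=cv2.convexHull(ct)[:,0].astype(float)
        w=np.array([onz(s,*p,.008)[:2] for p in hull])
        r=cv2.minAreaRect((w*1000).astype(np.float32)); C.append((np.array(r[0]),c)); print(g,n,r)
    d=C[1][0]-C[0][0];print('L',np.linalg.norm(d),'yaw',np.degrees(np.arctan2(d[1],d[0])),'mid',(C[0][0]+C[1][0])/2)
for nm,p in(('bottle base',(256,160)),('mug base',(319,160)),('bowl',(437,150))): print(nm,onz(a,*p,0)[:2])
st=env.sense();q=st['eef_rot'];from scipy.spatial.transform import Rotation as Ro
print(np.round(Ro.from_quat(q).as_matrix(),2).tolist())
plan([.607,.264,.21],-10,10)
E
```

```text
yellow 2226 ((597.3623046875, 87.39018249511719), (72.2875747680664, 93.30381774902344), 79.82792663574219)
green 2352 ((569.5989990234375, -70.18461608886719), (73.98055267333984, 95.30132293701172), 79.85130310058594)
L 160.00193214514445 yaw -99.99245926704378 mid [583.48065186   8.6027832 ]
yellow 957 ((597.4835815429688, 86.35780334472656), (67.9968490600586, 87.24247741699219), 80.40803527832031)
green 1165 ((569.8294677734375, -71.26225280761719), (69.23029327392578, 89.7404556274414), 79.8377685546875)
L 160.02759796312066 yaw -99.95114590976671 mid [583.65652466   7.54777527]
bottle base [0.75008093 0.11681426]
mug base [0.75142415 0.00394336]
bowl [ 0.77272977 -0.20905774]
[[-0.92, 0.4, -0.0], [0.4, 0.92, -0.0], [-0.0, -0.0, -1.0]]
at [0.2105 0.4807 0.231 ] yaw 66.35
[-0.045, -0.0039, 0.0021, np.float64(8.48)]
[-0.0451, 0.0027, 0.0021, np.float64(8.48)]
[-0.0442, 0.0094, 0.0021, np.float64(8.48)]
[-0.0423, 0.0158, 0.0021, np.float64(8.48)]
[-0.0395, 0.0219, 0.0021, np.float64(8.48)]
[-0.0359, 0.0274, 0.0021, np.float64(8.48)]
[-0.0314, 0.0324, 0.0021, np.float64(8.48)]
[-0.0263, 0.0367, 0.0021, np.float64(8.48)]
[-0.0206, 0.0402, 0.0021, np.float64(8.48)]
[-0.0145, 0.0428, 0.0021, 0]
```

Emit:
{"method": "move_arm", "body": {
  "motion": [
    [-0.045, -0.004, 0.002, 8.48],
    [-0.045, 0.003, 0.002, 8.48],
    [-0.044, 0.009, 0.002, 8.48],
    [-0.042, 0.016, 0.002, 8.48],
    [-0.04, 0.022, 0.002, 8.48]
  ],
  "jaw": 1,
  "newtons": 25
}}

```text
t: 0.8
tool_pos: [0.4102, 0.3718, 0.2213]
eef_rot: [0.547, 0.837, 0.0, -0.0]
ft_force: [1.2, 0.7, 0.1]
finger_gap: 0.998
gripper_force: 0.0
```

Emit:
{"method": "move_arm", "body": {
  "motion": [
    [-0.036, 0.027, 0.002, 8.48],
    [-0.031, 0.032, 0.002, 8.48],
    [-0.026, 0.037, 0.002, 8.48],
    [-0.021, 0.04, 0.002, 8.48],
    [-0.015, 0.043, 0.002, 0]
  ]
}}

```text
t: 1.3
tool_pos: [0.6077, 0.2628, 0.2111]
eef_rot: [0.767, 0.642, 0.0, -0.0]
ft_force: [1.0, 1.4, -0.2]
finger_gap: 0.998
gripper_force: 0.0
```

```bash
python3 -c "
from plan import *
plan([.607,.264,.21],-10,2)"
```

```text
at [0.6077 0.2628 0.2111] yaw -10.12
[0.0005, -0.0005, 0.0005, 0]
[0.0005, -0.0005, 0.0005, 0]
```

Emit:
{"method": "move_arm", "body": {
  "motion": [
    [0.001, -0.001, 0.035, 0],
    [0, 0, 0.035, 0],
    [0, 0, 0.035, 0],
    [0, 0, 0.03, 0],
    [0, 0, 0.026, 0]
  ]
}}

```text
t: 1.8
tool_pos: [0.6047, 0.2646, 0.0482]
eef_rot: [0.766, 0.643, -0.001, -0.0]
ft_force: [1.5, 0.4, -0.7]
finger_gap: 1.002
gripper_force: 0.0
```

Emit:
{"method": "move_arm", "body": {
  "motion": [
    [0, 0, 0, 0],
    [0, 0, 0, 0],
    [0, 0, 0, 0],
    [0, 0, 0, 0],
    [0, 0, 0, 0]
  ],
  "jaw": -1,
  "newtons": 25
}}

```text
t: 2.3
tool_pos: [0.6069, 0.2657, 0.0523]
eef_rot: [0.766, 0.643, 0.002, 0.001]
ft_force: [0.2, 0.3, 3.4]
finger_gap: 0.512
gripper_force: 28.6
```

Emit:
{"method": "move_arm", "body": {
  "motion": [
    [0, 0, 0, 0],
    [0, 0, 0, 0],
    [0, 0, 0, 0],
    [0, 0, 0, 0],
    [0, 0, 0, 0]
  ]
}}

```text
t: 2.8
tool_pos: [0.607, 0.2657, 0.0523]
eef_rot: [0.766, 0.643, 0.002, 0.001]
ft_force: [1.0, -0.4, 6.0]
finger_gap: 0.506
gripper_force: 28.7
```

Emit:
{"method": "move_arm", "body": {
  "motion": [
    [0, 0, -0.01, 0],
    [0, 0, -0.02, 0],
    [0, 0, -0.02, 0],
    [0, 0, 0, 0],
    [0, 0, 0, 0]
  ],
  "newtons": 30
}}

```text
t: 3.3
tool_pos: [0.6054, 0.2651, 0.1003]
eef_rot: [0.766, 0.643, 0.0, 0.0]
ft_force: [0.6, 0.9, -2.4]
finger_gap: 0.503
gripper_force: 30.7
```

Emit:
{"method": "move_arm", "body": {
  "motion": [
    [-0.025, 0.003, 0, 0],
    [-0.04, 0.005, 0, 0],
    [-0.045, 0.005, 0, 0],
    [-0.04, 0.005, 0, 0],
    [-0.023, 0.003, 0, 0]
  ]
}}

```text
t: 3.8
tool_pos: [0.594, 0.0879, 0.0985]
eef_rot: [0.767, 0.642, -0.002, -0.001]
ft_force: [0.9, -0.0, -0.3]
finger_gap: 0.507
gripper_force: 30.7
```

```bash
python3 -c "
from plan import *
snap('scene','s1.png')
plan([.598,.0917,.0633],-10,3)"
```

```text
at [0.5939 0.085  0.0985] yaw -10.25
[0.0024, 0.001, 0.0117, np.float64(-0.25)]
[0.0024, 0.001, 0.0117, 0]
[0.0024, 0.001, 0.0117, 0]
```

View pics/s1.png

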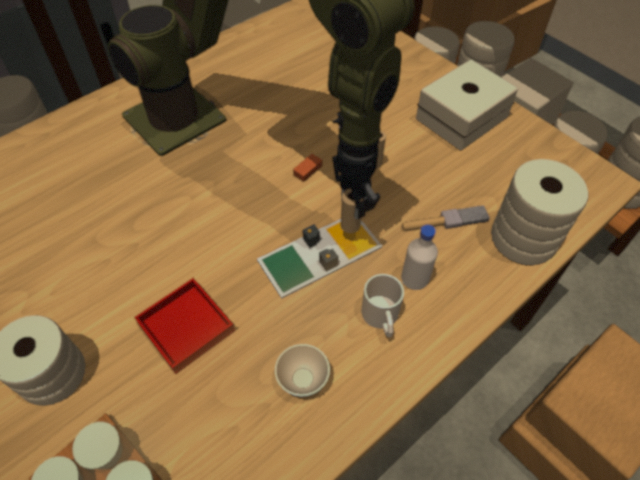

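The scene picture shows the prop hanging upright from the gripper at about (350,215), over the yellow patch. I'll lower it now.

Emit:
{"method": "move_arm", "body": {
  "motion": [
    [0.003, 0.001, 0.012, -0.2],
    [0.002, 0.001, 0.012, 0],
    [0.002, 0.001, 0.011, 0],
    [0, 0, 0, 0],
    [0, 0, 0, 0]
  ]
}}

```text
t: 4.35
tool_pos: [0.5997, 0.0983, 0.0642]
eef_rot: [0.764, 0.645, -0.001, -0.001]
ft_force: [0.8, -0.2, -0.4]
finger_gap: 0.504
gripper_force: 30.7
```

```bash
cat > g.py <<'E'
from plan import *
G=np.array([.5835,.008]);a=np.radians(-100);X=np.array([np.cos(a),np.sin(a)]);Y=np.array([-X[1],X[0]])
def gs():
    s=env.sense();d=s['tool_pos'][:2]-G
    print('gauge x,y mm',np.round([d@X*1e3,d@Y*1e3],1),'z',round(s['tool_pos'][2]*1e3,1),'F gx,gy,z',np.round([s['ft_force'][:2]@X,s['ft_force'][:2]@Y,s['ft_force'][2]],1),'yaw',round(yawof(s['eef_rot']),2),'t',s['t'],'gap',s['finger_gap'])
if __name__=='__main__': gs()
E
python3 g.py
```

```text
gauge x,y mm [-91.8   0.2] z 64.2 F gx,gy,z [ 0.1  0.9 -0.4] yaw -9.68 t 4.35 gap 0.5036179100512581
```

Emit:
{"method": "move_arm", "body": {
  "motion": [
    [-0.012, 0, 0, -0.3],
    [-0.015, 0, 0, 0],
    [-0.015, 0, 0, 0],
    [-0.012, 0, 0, 0],
    [-0.006, 0, 0, 0]
  ]
}}

```text
t: 4.85
tool_pos: [0.59, 0.0362, 0.0656]
eef_rot: [0.764, 0.645, -0.0, 0.0]
ft_force: [1.0, -0.0, -1.4]
finger_gap: 0.505
gripper_force: 30.7
```

Emit:
{"method": "move_arm", "body": {
  "motion": [
    [-0.002, 0, 0, 0],
    [-0.002, 0, 0, 0],
    [-0.001, 0, 0, 0],
    [0, 0, 0, 0],
    [0, 0, 0, 0]
  ]
}}

```text
t: 5.35
tool_pos: [0.5897, 0.0337, 0.0653]
eef_rot: [0.763, 0.647, 0.0, -0.0]
ft_force: [-0.7, -0.4, -2.1]
finger_gap: 0.506
gripper_force: 30.7
```

```bash
python3 g.py
```

```text
gauge x,y mm [-26.4   1.6] z 65.3 F gx,gy,z [ 0.6 -0.6 -2.1] yaw -9.44 t 5.35 gap 0.5063599253248455
```

Emit:
{"method": "move_arm", "body": {
  "motion": [
    [-0.002, -0.001, 0, 0.5],
    [-0.002, 0, 0, 0],
    [-0.001, 0, 0, 0],
    [0, 0, 0, 0],
    [0, 0, 0, 0]
  ]
}}

```text
t: 5.85
tool_pos: [0.5877, 0.0285, 0.0653]
eef_rot: [0.766, 0.643, 0.0, -0.0]
ft_force: [-1.1, -0.6, -1.4]
finger_gap: 0.507
gripper_force: 30.7
```

```bash
python3 g.py
```

```text
gauge x,y mm [-20.9   0.6] z 65.3 F gx,gy,z [ 0.8 -0.9 -1.4] yaw -9.97 t 5.85 gap 0.50708178691876
```

Emit:
{"method": "move_arm", "body": {
  "motion": [
    [-0.001, -0.0005, 0, 0],
    [-0.001, 0, 0, 0],
    [-0.001, 0, 0, 0],
    [0, 0, 0, 0],
    [0, 0, 0, 0]
  ]
}}

```text
t: 6.35
tool_pos: [0.5868, 0.0256, 0.0653]
eef_rot: [0.766, 0.643, 0.0, 0.0]
ft_force: [0.2, 0.6, -2.1]
finger_gap: 0.503
gripper_force: 30.7
```

```bash
python3 g.py
```

```text
gauge x,y mm [-17.9   0.2] z 65.3 F gx,gy,z [-0.6  0.1 -2.1] yaw -9.98 t 6.35 gap 0.5033470324222793
```

Emit:
{"method": "move_arm", "body": {
  "motion": [
    [-0.001, 0, 0, 0],
    [-0.001, 0, 0, 0],
    [0, 0, 0, 0],
    [0, 0, 0, 0],
    [0, 0, 0, 0]
  ]
}}

```text
t: 6.85
tool_pos: [0.5864, 0.0237, 0.0653]
eef_rot: [0.766, 0.643, 0.0, -0.0]
ft_force: [0.3, -0.3, -1.5]
finger_gap: 0.507
gripper_force: 30.7
```

```bash
python3 g.py
```

```text
gauge x,y mm [-16.    0.1] z 65.3 F gx,gy,z [ 0.2  0.3 -1.5] yaw -9.97 t 6.85 gap 0.5066265341531888
```

Emit:
{"method": "move_arm", "body": {
  "motion": [
    [-0.001, 0, 0, 0],
    [-0.001, 0, 0, 0],
    [0, 0, 0, 0],
    [0, 0, 0, 0],
    [0, 0, 0, 0]
  ]
}}

```text
t: 7.35
tool_pos: [0.5864, 0.022, 0.0654]
eef_rot: [0.766, 0.643, 0.0, -0.0]
ft_force: [0.1, 1.6, -1.2]
finger_gap: 0.503
gripper_force: 30.7
```

```bash
python3 g.py
```

```text
gauge x,y mm [-14.3   0.4] z 65.4 F gx,gy,z [-1.6 -0.2 -1.2] yaw -9.96 t 7.35 gap 0.502725632356337
```

Contact is beginning: about 1.6 N, right at the expected place.

Emit:
{"method": "move_arm", "body": {
  "motion": [
    [-0.001, 0, 0, 0],
    [0, 0, 0, 0],
    [0, 0, 0, 0],
    [0, 0, 0, 0],
    [0, 0, 0, 0]
  ]
}}

```text
t: 7.85
tool_pos: [0.5863, 0.0214, 0.0655]
eef_rot: [0.766, 0.643, 0.001, -0.0]
ft_force: [0.5, 4.2, -1.0]
finger_gap: 0.503
gripper_force: 30.6
```

```bash
python3 g.py
```

```text
gauge x,y mm [-13.7   0.4] z 65.5 F gx,gy,z [-4.2 -0.2 -1. ] yaw -9.95 t 7.85 gap 0.5025269446008508
```

Emit:
{"method": "move_arm", "body": {
  "motion": [
    [0.01, 0, 0, 0],
    [0.015, 0, 0, 0],
    [0, 0, -0.025, 0],
    [0, 0, -0.04, 0],
    [0, 0, -0.025, 0]
  ]
}}

```text
t: 8.35
tool_pos: [0.5906, 0.046, 0.1573]
eef_rot: [0.766, 0.643, -0.0, 0.001]
ft_force: [1.4, -0.2, -1.5]
finger_gap: 0.507
gripper_force: 31.1
```

Run:
```python
from plan import *
a=snap('top')
c=np.array([onz(a,*p,.032)[:2] for p in((461,236),(543,234),(548,317),(461,318))]);print(np.round(c,3).tolist(),c.mean(0))
plan([.536,-.311,.16],-10,9)
```

```text
[[0.609, -0.237], [0.614, -0.376], [0.475, -0.375], [0.472, -0.231]] [ 0.54220662 -0.30493712]
at [0.593  0.0461 0.1614] yaw -9.93
[-0.0402, 0.0006, 0.0002, 0]
[-0.0402, 0.0006, 0.0002, 0]
[-0.0402, 0.0006, 0.0002, 0]
[-0.0402, 0.0006, 0.0002, 0]
[-0.0402, 0.0006, 0.0002, 0]
[-0.0402, 0.0006, 0.0002, 0]
[-0.0402, 0.0006, 0.0002, 0]
[-0.0402, 0.0006, 0.0002, 0]
[-0.0402, 0.0006, 0.0002, 0]
```

Emit:
{"method": "move_arm", "body": {
  "motion": [
    [-0.03, 0.001, 0, 0],
    [-0.04, 0.001, 0, 0],
    [-0.045, 0.001, 0, 0],
    [-0.045, 0.001, 0, 0],
    [-0.045, 0.001, 0, 0]
  ]
}}

```text
t: 8.9
tool_pos: [0.5589, -0.1584, 0.1548]
eef_rot: [0.766, 0.643, -0.001, -0.0]
ft_force: [1.5, -0.4, -2.3]
finger_gap: 0.508
gripper_force: 31.1
```

Emit:
{"method": "move_arm", "body": {
  "motion": [
    [-0.045, 0.001, 0, 0],
    [-0.045, 0.001, 0, 0],
    [-0.04, 0.001, 0, 0],
    [-0.022, 0.001, 0, 0],
    [0, 0, 0, 0]
  ]
}}

```text
t: 9.4
tool_pos: [0.5365, -0.3107, 0.1545]
eef_rot: [0.767, 0.641, -0.001, 0.0]
ft_force: [-0.2, 0.6, -2.1]
finger_gap: 0.506
gripper_force: 31.1
```

```bash
python3 -c "
from plan import *
plan([.541,-.306,.064],-10,3)"
```

```text
at [ 0.5365 -0.3107  0.1545] yaw -10.2
[0.0018, 0.0012, 0.0302, np.float64(-0.2)]
[0.0018, 0.0012, 0.0302, 0]
[0.0018, 0.0012, 0.0302, 0]
```

Emit:
{"method": "move_arm", "body": {
  "motion": [
    [0.002, 0.002, 0.025, 0],
    [0.002, 0.002, 0.03, 0],
    [0.002, 0, 0.025, 0],
    [0, 0, 0.01, 0],
    [0, 0, 0, 0]
  ]
}}

```text
t: 9.9
tool_pos: [0.5409, -0.3007, 0.0634]
eef_rot: [0.765, 0.643, -0.001, -0.002]
ft_force: [-0.3, 0.4, -1.8]
finger_gap: 0.508
gripper_force: 31.0
```

Emit:
{"method": "move_arm", "body": {
  "motion": [
    [0, 0, 0.002, 0],
    [0, 0, 0.001, 0],
    [0, 0, 0, 0],
    [0, 0, 0, 0],
    [0, 0, 0, 0]
  ]
}}

```text
t: 10.4
tool_pos: [0.5425, -0.3029, 0.0629]
eef_rot: [0.766, 0.643, 0.0, 0.0]
ft_force: [-0.4, -0.4, -1.2]
finger_gap: 0.51
gripper_force: 31.0
```

Emit:
{"method": "move_arm", "body": {
  "motion": [
    [0, 0, 0.002, 0],
    [0, 0, 0.001, 0],
    [0, 0, 0.001, 0],
    [0, 0, 0, 0],
    [0, 0, 0, 0]
  ]
}}

```text
t: 10.9
tool_pos: [0.5421, -0.3026, 0.0583]
eef_rot: [0.766, 0.643, -0.0, -0.0]
ft_force: [-0.2, -0.6, -1.4]
finger_gap: 0.503
gripper_force: 31.1
```

Emit:
{"method": "move_arm", "body": {
  "motion": [
    [0, 0, 0.001, 0],
    [0, 0, 0, 0],
    [0, 0, 0, 0],
    [0, 0, 0, 0],
    [0, 0, 0, 0]
  ]
}}

```text
t: 11.4
tool_pos: [0.5422, -0.3026, 0.0582]
eef_rot: [0.766, 0.643, -0.0, 0.0]
ft_force: [-2.0, 1.0, 4.1]
finger_gap: 0.507
gripper_force: 31.2
```

Contact with the tray floor: the upward force has risen and z has stopped. I'll release and rise.

Emit:
{"method": "move_arm", "body": {
  "motion": [
    [0, 0, 0, 0],
    [0, 0, 0, 0],
    [0, 0, 0, 0],
    [0, 0, 0, 0],
    [0, 0, 0, 0]
  ],
  "jaw": 1
}}

```text
t: 11.9
tool_pos: [0.5422, -0.3026, 0.0572]
eef_rot: [0.766, 0.643, 0.0, -0.0]
ft_force: [1.4, -0.2, 1.0]
finger_gap: 1.002
gripper_force: 0.0
```

Emit:
{"method": "move_arm", "body": {
  "motion": [
    [0, 0, -0.01, 0],
    [0, 0, -0.03, 0],
    [0, 0, -0.04, 0],
    [0, 0, -0.045, 0],
    [0, 0, -0.03, 0]
  ]
}}

```text
t: 12.4
tool_pos: [0.5431, -0.303, 0.2166]
eef_rot: [0.766, 0.643, 0.001, 0.002]
ft_force: [0.6, -0.1, -0.0]
finger_gap: 1.0
gripper_force: 0.0
```

Run:
```python
from plan import *
b=snap('scene','s2.png')
plan([.4674,.2879,.21],-10,15)
```

```text
at [ 0.5452 -0.3042  0.2215] yaw -9.97
[0.038, -0.0119, 0.0008, 0]
[0.038, -0.0119, 0.0008, 0]
[0.038, -0.0119, 0.0008, 0]
[0.038, -0.0119, 0.0008, 0]
[0.038, -0.0119, 0.0008, 0]
[0.038, -0.0119, 0.0008, 0]
[0.038, -0.0119, 0.0008, 0]
[0.038, -0.0119, 0.0008, 0]
[0.038, -0.0119, 0.0008, 0]
[0.038, -0.0119, 0.0008, 0]
[0.038, -0.0119, 0.0008, 0]
[0.038, -0.0119, 0.0008, 0]
[0.038, -0.0119, 0.0008, 0]
[0.038, -0.0119, 0.0008, 0]
[0.038, -0.0119, 0.0008, 0]
```

View pics/s2.png

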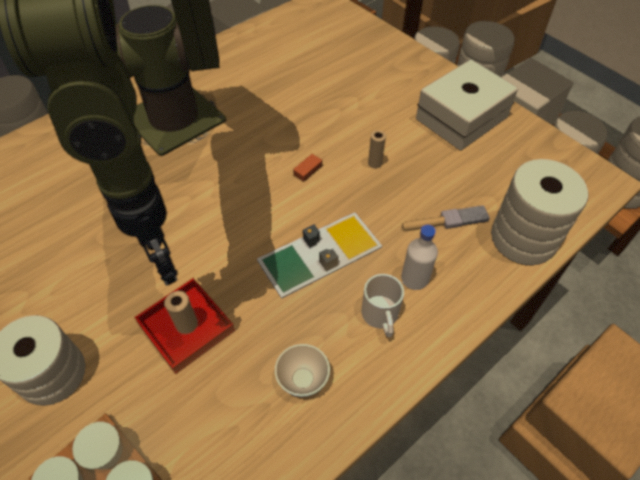

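The first prop stands upright in the tray, with its top at about (177,300). Everything else is undisturbed, and the second prop is still at (377,137). I'll go to it.

Emit:
{"method": "move_arm", "body": {
  "motion": [
    [0.03, -0.009, 0, 0],
    [0.04, -0.013, 0, 0],
    [0.04, -0.013, 0, 0],
    [0.04, -0.013, 0, 0],
    [0.04, -0.013, 0, 0]
  ]
}}

```text
t: 12.95
tool_pos: [0.5147, -0.1034, 0.2129]
eef_rot: [0.766, 0.643, 0.0, 0.0]
ft_force: [-0.3, 1.0, 0.4]
finger_gap: 0.997
gripper_force: 0.0
```

Emit:
{"method": "move_arm", "body": {
  "motion": [
    [0.04, -0.013, 0, 0],
    [0.04, -0.013, 0, 0],
    [0.04, -0.013, 0, 0],
    [0.04, -0.013, 0, 0],
    [0.04, -0.013, 0, 0]
  ]
}}

```text
t: 13.45
tool_pos: [0.4853, 0.105, 0.213]
eef_rot: [0.766, 0.643, 0.001, 0.0]
ft_force: [0.7, -0.0, -0.5]
finger_gap: 0.997
gripper_force: 0.0
```

Emit:
{"method": "move_arm", "body": {
  "motion": [
    [0.04, -0.013, 0, 0],
    [0.04, -0.013, 0, 0],
    [0.04, -0.012, 0, 0],
    [0.03, -0.009, 0, 0],
    [0.02, -0.006, 0, 0]
  ]
}}

```text
t: 13.95
tool_pos: [0.4625, 0.2824, 0.2128]
eef_rot: [0.765, 0.644, 0.001, -0.0]
ft_force: [0.3, 0.3, -0.5]
finger_gap: 1.004
gripper_force: 0.0
```

```bash
python3 -c "
from plan import *
snap('scene')
plan([.4674,.2879,.05],-10,5)"
```

```text
at [0.4625 0.2848 0.2127] yaw -9.74
[0.0008, 0.0009, 0.0325, np.float64(0.26)]
[0.0008, 0.0009, 0.0325, 0]
[0.0008, 0.0009, 0.0325, 0]
[0.0008, 0.0009, 0.0325, 0]
[0.0008, 0.0009, 0.0325, 0]
```

Emit:
{"method": "move_arm", "body": {
  "motion": [
    [0.002, 0.002, 0.035, 0.3],
    [0.001, 0.002, 0.035, 0],
    [0, 0, 0.035, 0],
    [0, 0, 0.032, 0],
    [0, 0, 0.023, 0]
  ]
}}

```text
t: 14.5
tool_pos: [0.4664, 0.2813, 0.0506]
eef_rot: [0.768, 0.641, -0.001, -0.0]
ft_force: [-0.1, -0.9, -0.6]
finger_gap: 1.001
gripper_force: 0.0
```

Emit:
{"method": "move_arm", "body": {
  "motion": [
    [0, 0, 0, 0],
    [0, 0, 0, 0],
    [0, 0, 0, 0],
    [0, 0, 0, 0],
    [0, 0, 0, 0]
  ],
  "jaw": -1,
  "newtons": 30
}}

```text
t: 15.0
tool_pos: [0.4688, 0.283, 0.0542]
eef_rot: [0.768, 0.641, 0.002, 0.0]
ft_force: [-1.5, -0.6, 6.5]
finger_gap: 0.406
gripper_force: 32.2
```

Emit:
{"method": "move_arm", "body": {
  "motion": [
    [0, 0, 0, 0],
    [0, 0, 0, 0],
    [0, 0, 0, 0],
    [0, 0, 0, 0],
    [0, 0, 0, 0]
  ]
}}

```text
t: 15.5
tool_pos: [0.4688, 0.283, 0.0542]
eef_rot: [0.768, 0.641, 0.002, 0.0]
ft_force: [0.0, -0.1, 7.5]
finger_gap: 0.408
gripper_force: 32.2
```

Emit:
{"method": "move_arm", "body": {
  "motion": [
    [0, 0, -0.015, 0],
    [0, 0, -0.025, 0],
    [0, 0, -0.02, 0],
    [0, 0, 0, 0],
    [0, 0, 0, 0]
  ]
}}

```text
t: 16.0
tool_pos: [0.4675, 0.2823, 0.1123]
eef_rot: [0.768, 0.641, 0.0, 0.0]
ft_force: [-0.8, -0.5, -2.2]
finger_gap: 0.411
gripper_force: 31.6
```

```bash
python3 -c "
from plan import *
plan([.597,.0848,.1],-10,7)"
```

```text
at [0.4675 0.2823 0.1123] yaw -10.27
[-0.0245, 0.0232, 0.0018, np.float64(-0.27)]
[-0.0246, 0.0231, 0.0018, 0]
[-0.0246, 0.0231, 0.0018, 0]
[-0.0246, 0.0231, 0.0018, 0]
[-0.0246, 0.0231, 0.0018, 0]
[-0.0246, 0.0231, 0.0018, 0]
[-0.0246, 0.0231, 0.0018, 0]
```

Emit:
{"method": "move_arm", "body": {
  "motion": [
    [-0.018, 0.017, 0, -0.3],
    [-0.026, 0.025, 0, 0],
    [-0.028, 0.026, 0, 0],
    [-0.028, 0.026, 0, 0],
    [-0.028, 0.026, 0, 0]
  ]
}}

```text
t: 16.5
tool_pos: [0.5627, 0.1338, 0.1104]
eef_rot: [0.766, 0.643, -0.001, -0.001]
ft_force: [0.9, 0.4, -1.4]
finger_gap: 0.409
gripper_force: 31.5
```

Emit:
{"method": "move_arm", "body": {
  "motion": [
    [-0.026, 0.025, 0, 0],
    [-0.018, 0.017, 0, 0],
    [0, 0, 0, 0],
    [0, 0, 0, 0],
    [0, 0, 0, 0]
  ]
}}

```text
t: 17.0
tool_pos: [0.5956, 0.0853, 0.1112]
eef_rot: [0.766, 0.643, -0.001, -0.001]
ft_force: [0.3, -0.0, -0.6]
finger_gap: 0.417
gripper_force: 31.5
```

```bash
python3 -c "
from plan import *
snap('scene','s3.png')
plan([.597,.0848,.065],-10,3)"
```

```text
at [0.5958 0.0855 0.1115] yaw -9.9
[-0.0002, 0.0004, 0.0155, 0]
[-0.0002, 0.0004, 0.0155, 0]
[-0.0002, 0.0004, 0.0155, 0]
```

View pics/s3.png

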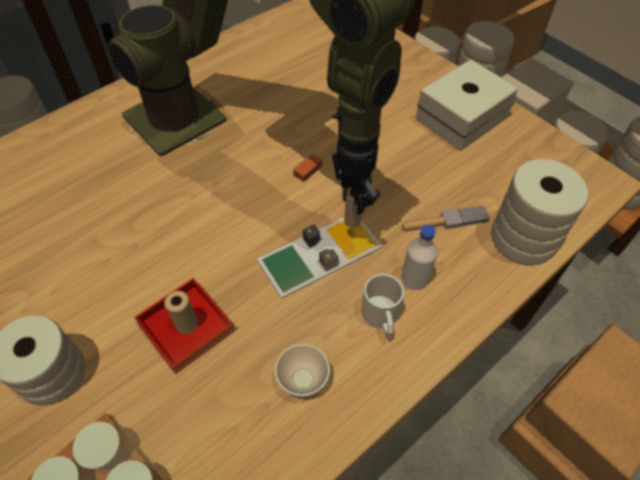

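The second prop hangs upright over the yellow end at about (352,213), and the first is still standing in the tray. I'll lower it and line it up.

Emit:
{"method": "move_arm", "body": {
  "motion": [
    [0, 0.001, 0.016, 0],
    [0, 0, 0.016, 0],
    [0, 0, 0.014, 0],
    [0, 0, 0, 0],
    [0, 0, 0, 0]
  ]
}}

```text
t: 17.55
tool_pos: [0.5974, 0.0853, 0.0663]
eef_rot: [0.765, 0.643, -0.0, -0.0]
ft_force: [0.5, -0.0, -1.5]
finger_gap: 0.409
gripper_force: 31.5
```

```bash
python3 g.py
```

```text
gauge x,y mm [-78.5   0.2] z 66.3 F gx,gy,z [-0.1  0.5 -1.5] yaw -9.9 t 17.55 gap 0.408799404995719
```

Emit:
{"method": "move_arm", "body": {
  "motion": [
    [-0.01, 0, 0, 0],
    [-0.015, 0, 0, 0],
    [-0.015, 0, 0, 0],
    [-0.01, 0, 0, 0],
    [-0.005, 0, 0, 0]
  ]
}}

```text
t: 18.05
tool_pos: [0.5882, 0.0285, 0.0665]
eef_rot: [0.767, 0.642, -0.0, 0.0]
ft_force: [-0.5, -0.1, -1.3]
finger_gap: 0.41
gripper_force: 31.5
```

Emit:
{"method": "move_arm", "body": {
  "motion": [
    [0, 0, 0, 0],
    [0, 0, 0, 0],
    [0, 0, 0, 0],
    [0, 0, 0, 0],
    [0, 0, 0, 0]
  ]
}}

```text
t: 18.55
tool_pos: [0.5886, 0.0308, 0.0662]
eef_rot: [0.766, 0.643, 0.0, -0.0]
ft_force: [0.6, -0.2, -1.4]
finger_gap: 0.41
gripper_force: 31.5
```

```bash
python3 g.py
```

```text
gauge x,y mm [-23.3   1. ] z 66.2 F gx,gy,z [ 0.1  0.6 -1.4] yaw -9.93 t 18.55 gap 0.4102682289571105
```

Emit:
{"method": "move_arm", "body": {
  "motion": [
    [-0.002, -0.0006, 0, 0],
    [-0.002, 0, 0, 0],
    [-0.002, 0, 0, 0],
    [-0.002, 0, 0, 0],
    [0, 0, 0, 0]
  ]
}}

```text
t: 19.05
tool_pos: [0.5864, 0.0222, 0.0663]
eef_rot: [0.766, 0.643, -0.0, 0.0]
ft_force: [0.5, 0.1, -1.3]
finger_gap: 0.409
gripper_force: 31.5
```

```bash
python3 g.py
```

```text
gauge x,y mm [-14.5   0.4] z 66.3 F gx,gy,z [-0.2  0.5 -1.3] yaw -10.0 t 19.05 gap 0.4088874026372287
```

Emit:
{"method": "move_arm", "body": {
  "motion": [
    [-0.002, 0, 0, 0],
    [-0.002, 0, 0, 0],
    [-0.002, 0, 0, 0],
    [-0.002, 0, 0, 0],
    [0, 0, 0, 0]
  ]
}}

```text
t: 19.55
tool_pos: [0.5851, 0.0144, 0.0663]
eef_rot: [0.766, 0.643, -0.0, 0.0]
ft_force: [-0.9, -0.4, -1.5]
finger_gap: 0.414
gripper_force: 31.5
```

```bash
python3 g.py
```

```text
gauge x,y mm [-6.6  0.4] z 66.3 F gx,gy,z [ 0.5 -0.8 -1.5] yaw -9.99 t 19.55 gap 0.414495356101437
```

Emit:
{"method": "move_arm", "body": {
  "motion": [
    [-0.002, 0, 0, 0],
    [-0.002, 0, 0, 0],
    [-0.002, 0, 0, 0],
    [-0.002, 0, 0, 0],
    [0, 0, 0, 0]
  ]
}}

```text
t: 20.05
tool_pos: [0.5836, 0.0065, 0.0663]
eef_rot: [0.766, 0.643, -0.0, 0.0]
ft_force: [-0.1, 0.1, -2.2]
finger_gap: 0.41
gripper_force: 31.5
```

```bash
python3 g.py
```

```text
gauge x,y mm [1.4 0.4] z 66.3 F gx,gy,z [-0.1 -0.1 -2.2] yaw -9.99 t 20.05 gap 0.40968372380491425
```

It's passing freely, well beyond where the thick prop stopped. I'll continue through the gate slowly.

Emit:
{"method": "move_arm", "body": {
  "motion": [
    [-0.003, 0, 0, 0],
    [-0.003, 0, 0, 0],
    [-0.003, 0, 0, 0],
    [-0.003, 0, 0, 0],
    [0, 0, 0, 0]
  ]
}}

```text
t: 20.55
tool_pos: [0.5816, -0.0055, 0.0663]
eef_rot: [0.766, 0.643, -0.0, 0.0]
ft_force: [0.3, -0.2, -1.3]
finger_gap: 0.411
gripper_force: 31.5
```

```bash
python3 g.py
```

```text
gauge x,y mm [13.6  0.4] z 66.3 F gx,gy,z [ 0.1  0.4 -1.3] yaw -10.01 t 20.55 gap 0.4106393793141956
```

Emit:
{"method": "move_arm", "body": {
  "motion": [
    [-0.005, 0, 0, 0],
    [-0.006, 0, 0, 0],
    [-0.007, 0, 0, 0],
    [-0.007, 0, 0, 0],
    [-0.007, 0, 0, 0]
  ]
}}

```text
t: 21.05
tool_pos: [0.576, -0.0373, 0.0663]
eef_rot: [0.766, 0.643, -0.0, 0.0]
ft_force: [0.5, -0.3, -1.9]
finger_gap: 0.411
gripper_force: 31.5
```

Emit:
{"method": "move_arm", "body": {
  "motion": [
    [-0.01, 0, 0, 0],
    [-0.012, 0, 0, 0],
    [-0.01, 0, 0, 0],
    [-0.007, 0, 0, 0],
    [0, 0, 0, 0]
  ]
}}

```text
t: 21.55
tool_pos: [0.5691, -0.0761, 0.0663]
eef_rot: [0.766, 0.642, -0.0, 0.0]
ft_force: [0.4, 0.1, -1.5]
finger_gap: 0.414
gripper_force: 31.5
```

Emit:
{"method": "move_arm", "body": {
  "motion": [
    [0, 0, 0.003, 0],
    [0, 0, 0.003, 0],
    [0, 0, 0.002, 0],
    [0, 0, 0, 0],
    [0, 0, 0, 0]
  ]
}}

```text
t: 22.05
tool_pos: [0.5696, -0.0748, 0.0621]
eef_rot: [0.766, 0.643, 0.001, 0.001]
ft_force: [-7.6, -0.3, 23.8]
finger_gap: 0.41
gripper_force: 34.2
```

```bash
python3 g.py
```

```text
gauge x,y mm [84.   0.7] z 62.1 F gx,gy,z [ 1.6 -7.4 23.8] yaw -9.93 t 22.05 gap 0.4098191007251198
```

The prop is pressed onto the plate at 24 N. I'll ease up, then release.

Emit:
{"method": "move_arm", "body": {
  "motion": [
    [0, 0, -0.002, 0],
    [0, 0, -0.001, 0],
    [0, 0, 0, 0],
    [0, 0, 0, 0],
    [0, 0, 0, 0]
  ]
}}

```text
t: 22.55
tool_pos: [0.5698, -0.0747, 0.0622]
eef_rot: [0.766, 0.643, 0.0, 0.0]
ft_force: [-2.3, 0.5, 9.4]
finger_gap: 0.408
gripper_force: 32.4
```

Emit:
{"method": "move_arm", "body": {
  "motion": [
    [0, 0, 0, 0],
    [0, 0, 0, 0],
    [0, 0, 0, 0],
    [0, 0, 0, 0],
    [0, 0, 0, 0]
  ],
  "jaw": 1
}}

```text
t: 23.05
tool_pos: [0.5693, -0.0749, 0.061]
eef_rot: [0.766, 0.643, -0.0, -0.0]
ft_force: [-1.1, 0.8, -0.2]
finger_gap: 1.0
gripper_force: 0.0
```

Emit:
{"method": "move_arm", "body": {
  "motion": [
    [0, 0, -0.01, 0],
    [0, 0, -0.03, 0],
    [0, 0, -0.04, 0],
    [0, 0, -0.045, 0],
    [0, 0, -0.03, 0]
  ]
}}

```text
t: 23.55
tool_pos: [0.5704, -0.0751, 0.2204]
eef_rot: [0.766, 0.643, 0.001, 0.002]
ft_force: [0.8, -0.4, 0.3]
finger_gap: 0.999
gripper_force: 0.0
```

Emit:
{"method": "move_arm", "body": {
  "motion": [
    [0, -0.03, 0, 0],
    [0, -0.04, 0, 0],
    [0, -0.04, 0, 0],
    [0, -0.04, 0, 0],
    [0, -0.03, 0, 0]
  ]
}}

```text
t: 24.05
tool_pos: [0.3894, -0.0434, 0.2169]
eef_rot: [0.766, 0.643, -0.0, -0.0]
ft_force: [-0.0, -0.2, 0.1]
finger_gap: 0.996
gripper_force: 0.0
```

Run:
```python
from m import *
from g import G,X,Y
a=snap('top','t4.png');b=snap('scene','s4.png')
cv2.imwrite('pics/both.png',np.vstack([cv2.resize(s['color'],(400,300)) for s in(a,b)])[:,:,::-1])
```

```text
(no output)
```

View pics/both.png

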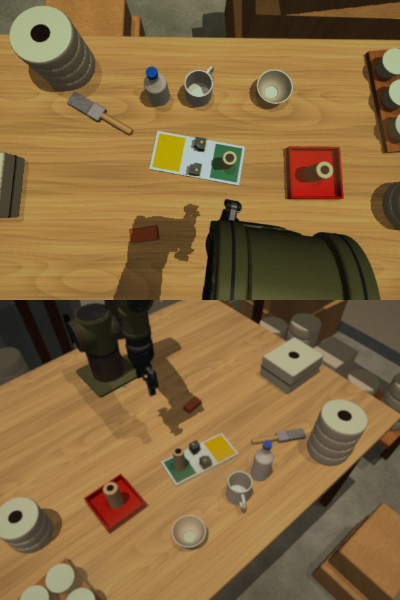

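Both props stand upright: one on green (top-view half at about (229,159)), the other in the tray (about (325,170)). The bystanders are in place. I'll check the positions numerically and hand in if they agree.

Run:
```python
from m import *
from g import G,X,Y
a=snap('top');b=snap('scene')
ok=True
for n,p,q in(('green',(366,254),(286,242)),('tray',(519,273),(177,300))):
    c,_,_=dot(a,p,70);e,_,_=dot(b,q,70)
    if c is None or e is None: print(n,c,e);ok=False;continue
    P,r=tri(a,c,b,e);d=P[:2]-G;print(n,np.round(P,3),round(r,4),'gauge',d@X,d@Y)
    ok&= (abs(P[2]-.103)<.006 and .06<d@X<.105) if n=='green' else (abs(P[2]-.101)<.006 and np.abs(P[:2]-[.541,-.306]).max()<.045)
print(ok)
if ok: print(env.sign_off())
```

```text
green [ 0.569 -0.071  0.102] 0.0009 gauge 0.08005604682826337 -0.0005268540241896758
tray None [175.9        300.31666667]
False
```

Run:
```python
from m import *
a=snap('top');b=snap('scene')
e,_,_=dot(b,(177,300),70);print('scene',onz(b,*e,.101))
P=None
for th in(40,50,60,80):
    c,n,_=dot(a,(521,272),th,7)
    if c is not None: P,r=tri(a,c,b,e);print(th,c,n,P,r)
ok=P is not None and abs(P[2]-.101)<.008 and np.abs(P[:2]-[.541,-.306]).max()<.04
if ok: print(env.sign_off())
```

```text
scene [ 0.54211005 -0.30532916  0.101     ]
80 [523.4 271.6] 5 [ 0.54200602 -0.30749493  0.10365592] 0.004832841158788171
the job is handed in; nothing more can be done
None
```

Job handed in, result not reported to me: the jaws stopped the thick prop (about 4 N), which now stands in the red tray; the thin one slid through and stands on the green end, no bystander visibly moved.

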